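# Third hand: hold a row of steel bars tight against a sprung stop

## Task

One short steel bar already stands in the channel of the jig. Stand the other two upright in the channel behind it, broad face to broad face, so that the three make one straight row with no gaps, and push the rearmost bar so that the row presses steadily on the sprung stop, its pointer between the two raised marks. Never drive the stop to the end of its travel, leave the roll of tape and the torch where they lie, and finish while still holding that push (do not let go or back off), as I am about to strap the bars together.

Things in the scene. Friction and masses are not known exactly. Their poses are not given: they have to be found in the camera images.
- jig: Stacking jig fixed on a low plywood work stand (top 70 mm above the bench, 325 x 515 mm). Dark steel base plate 212 x 110 x 6 mm. Origin: on its underside, mid-width, 90 mm from its near end. x runs along the channel to the sprung stop (roughly away from the robot), z up. Channel centred on y = 0, 40 mm wide between steel rails at x = -80 to 25 mm, 8 mm thick, tops 20 mm above the stand.
- jig_bed (a point): Point on the channel's bed at the jig's x = y = 0, axes as the jig's. The bed is a slippery white plastic strip from x = -85 to +45 mm, its top (this point) 8 mm above the stand's top. Beyond the stop, from x = 70 to 115 mm, is the grey spring housing, 60 mm wide, top 62 mm above the stand, with two raised bright marks across it at x = 88 and 96 mm.
- stop (a joint): Travel of the sprung stop along the jig's +x, m: 0 = at rest, 0.025 = hard end (past 0.0215 counts as driven to the end). Spring 1000 N/m, no preload: 8 N at the front mark, 16 N at the rear one. The pointer's tip stands over the front mark at 0.008 and over the rear mark at 0.016.
- stop_face (a point): Middle of the stop's flat front face (46 mm wide, from 12 to 82 mm above the stand), which the row presses on; this point is 47 mm above the stand, at the jig's x = 30 mm when the stop is at rest, and moves with the stop. The pointer is a thin bright arm that runs back from the stop over the housing, 70 mm above the stand.
- bar_0_mid (a point): Centre of the steel bar already standing loose in the channel, its broad faces square to it, a little short of the stop. Plain dark steel block, 20 (x) x 32 (y) x 85 (z) mm, about 0.42 kg; the point is 42.5 mm above its underside. Broad faces look along x, so a row along the jig's x grows 20 mm a bar.
- bar_a_mid (a point): Centre of a steel bar of the same kind (20 x 32 x 85 mm, axes as bar_0), standing loose on the plywood stand to the left of the jig.
- bar_b_mid (a point): Centre of a steel bar of the same kind (20 x 32 x 85 mm, axes as bar_0), standing loose on the plywood stand to the right of the jig.
- tape: Roll of black tape lying flat, 62 mm across, 19 mm high, origin at the centre of its underside; to be left alone.
- torch: Black torch lying down, 40 x 151 x 41 mm, long along its y, origin under its centre; to be left alone.
Things that resemble listed ones, but are neither listed nor needed, are in the scene too. What is shaped like the part that bears bar_a_mid but red is not meant.

How it is judged:
By the outcome, as a careful person would: the job done as asked, in the order asked, and still so for the second after the job is handed in, while the arm keeps its last pose, push and grip.
It also fails if it takes over 58 s, if anything falls off the work surface, if the arm or the gripper's body presses on something with over 40 N, if the wrist force passes 120 N, or if a joint passes its speed limit or range.

## Robot

A 7-joint arm with a two-finger parallel gripper is mounted at the origin on a cart in front of the work surface, level with it; the furniture and walls round the work are solid. World frame = base frame: x ahead of the robot, y to its left, z up, the work surface at z = 0. Lengths are in m, angles in degrees, forces in N, time in s.
With the tool pointing down it reaches from about 0.425 to 0.875 m from the base axis. Payload 4.7 kg.
Tool frame: the origin (TCP) lies at the very end of the fingers, on their centre line; the grasp point (between the pads) lies env.hold_point_z behind it (env.hold_point_z is the distance from the TCP to the grasp point, in m); z points along the fingers, y is the line along which they close (so a half turn about z gives the same grasp; the last joint's range is limited). The gripper opens to 87 mm and grips with 3 to 60 N. Pads are 19 mm wide; open, the fingers measure 117 mm over their backs; the gripper's body (75 mm by 190 mm) begins 51 mm behind the grasp point.
Start: joints at [-70.812, 18.392, -4.016, 83.108, 1.295, 78.541, -3.26], TCP at [0.205, 0.617, 0.223] pointing down, gripper open.
Joint ranges: [-163.93, 163.93], [-17.29, 119.83], [-79.2, 71.16], [3.27, 140.29], [-89.18, 269.18], [5.43, 117.66], [-154.24, 154.24]. Speed limits (degrees/s): [147.25, 147.25, 180, 180, 180, 180, 180].

## Interface

Orientations are given as [roll, pitch, yaw] about the fixed x, y, z axes, in that order (R = Rz(yaw) Ry(pitch) Rx(roll)).
In Python, from cell import env gives the robot as it stands.
- The arm moves only by the shell command python3 -m jog 'ROWS' [FORCE]. ROWS is JSON, a list of rows, each an object with "dp": the shift along the tool's x, y, z in cm, a list of three; "twist": the turn about the tool's z in degrees; "fingers": the opening, from 0 (shut) to 1 (fully open). A call has 1 to 8 rows; each row is the pose to reach, as a shift and turn from the pose commanded when the call began, along the tool's axes at that moment; what a row does not reach only later rows make up. A row lasts 1/8 s, in which the tool goes at most 62.5 mm and 10.7 degrees, less where a joint would pass 70% of its speed; a pose out of reach is approached as far as the arm can. A call with a gripper value outside its range is refused whole. The fingers move at their own pace and stop on an object; FORCE is the grip in N (left out, the last holds). Time passes only in rows, so rows that repeat a pose let the fingers close. It gives the time, the measured TCP pose, the force, the opening and the grip force at its end, in the units of the state.
- env.get_obs(): the state, without advancing time (a new reading comes with each control period).
- env.read_camera(name): name is "scene" or "side" or "wrist"; returns a dict with "pixels" (384x512x3 uint8, blue, green, red), "depth" (384x512 float32, m along the optical axis (not along the pixel's ray), 0 where there is no reading), "fx", "fy", "cx", "cy" (pixels), "rvec" (rotation vector, rad) and "tvec" (3), from world to camera coordinates, as OpenCV has them. Camera axes: x right, y down, z forward; pixel columns grow to the right and rows downward; lengths in m; the calibration is good to about 2 mm. A picture is of the moment at which its call begins.
- env.sign_off(): hands the job in; it is judged then, once.
The state is a dict: "time_s": time; "qpos": joint angles; "joint_velocities": joint speeds; "effort": joint torques, N m; "tool_pos": TCP position; "tool_rot": TCP orientation; "force": force on the tool from outside, world axes, zero at the start; "wrist_torque": the same for the moment, N m; "grip_width": finger opening in m; "grasp_force": force on a finger pad.
Only numpy, scipy, OpenCV 4.12 (cv2) and the standard library are available. Lean on these libraries where they do the work, as an engineer would, in place of code of your own. Each camera call takes 0.05 s, during which the arm holds its last target. There are 200 camera calls.

## Working session

There is one attempt and no reset: what is moved stays moved. The work goes in short steps, Python scripts to look and compute and a shell command to move; the robot and the scene stay as the last step left them, time stands still between calls to the robot, and variables do not carry over. Pictures are saved under pics/ and viewed, at most 10 in all, crops included, and the job is handed in when it is done.

```bash
mkdir -p pics; ls
cat > h.py <<'E'
import numpy as np, cv2
from cell import env
def cam(n):
    c=env.read_camera(n); c['R']=cv2.Rodrigues(np.array(c['rvec'],float))[0]; c['t']=np.array(c['tvec'],float).ravel(); return c
def ray(c,u,v,z):
    d=c['R'].T@np.array([(u-c['cx'])/c['fx'],(v-c['cy'])/c['fy'],1.]); o=-c['R'].T@c['t']
    return o+d*(z-o[2])/d[2]
def cloud(c):
    v,u=np.mgrid[:384,:512]; d=c['depth']
    p=np.stack([(u-c['cx'])/c['fx']*d,(v-c['cy'])/c['fy']*d,d],-1)
    return (p-c['t'])@c['R']
E
python3 - <<'E'
from h import *
for n in('scene','side'):
    c=cam(n); np.save('pics/%s.npy'%n,c,allow_pickle=True); cv2.imwrite('pics/%s.png'%n,cv2.resize(c['pixels'],(800,600),interpolation=cv2.INTER_CUBIC)); print(n,-c['R'].T@c['t'],c['R'][2],c['fx'])
o=env.get_obs(); print(o['tool_pos'],o['tool_rot'],o['force'],o['grip_width'],env.hold_point_z)
E
```

```text
pics
scene [ 0.08588024 -0.69786572  1.09659642] [ 0.34852983  0.57162059 -0.74281684] 492.02138288982155
side [ 1.13531415 -0.32028926  1.12413768] [-0.4575112   0.31229238 -0.83256049] 438.91802911815364
[0.20481694 0.6163686  0.22157842] [-1.79902992e+02  3.74785067e-03  1.61622782e+02] [ 0.03743896  0.84904388 -0.63240665] 0.0867259743797851 0.0187
```

View pics/scene.png

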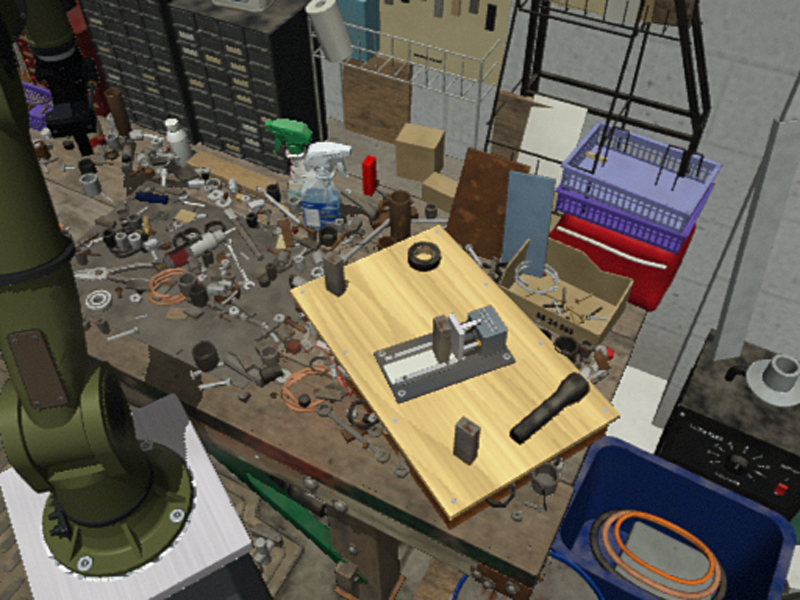

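View pics/side.png

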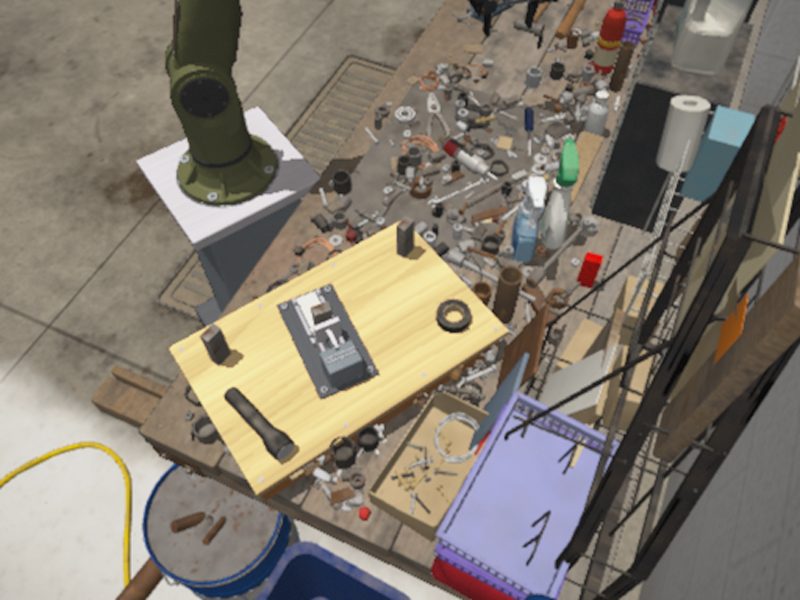

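Scene picture (800×600): left bar at (335,273), bar in channel (442,338), right bar (466,440), stop/housing (485,330), tape (424,256), torch (550,405). Side view: left bar (405,238), right bar (215,344), bar_0 (322,312). 
Candidates for the bars: dark steel blocks on the stand (335,273) and (466,440); red block (369,175) is the excluded lookalike; brown cylinders (400,215) are not bars. I choose the two dark blocks on the stand.

Run:
```python
from h import *
S={n:np.load('pics/%s.npy'%n,allow_pickle=True).item() for n in('scene','side')}
seeds={'scene':{'a':(335,262),'b':(466,425),'0':(442,325)},'side':{'a':(405,226),'b':(213,332),'0':(322,305)}}
for n,c in S.items():
    P=cloud(c)
    for k,(u,v) in seeds[n].items():
        u=int(u*.64);v=int(v*.64); q=P[v-22:v+23,u-22:u+23].reshape(-1,3)
        ctr=P[v,u]
        zt=.163 if k=='0' else .155
        m=(abs(q[:,2]-zt)<.006)&(q[:,2]>0)&(np.hypot(*(q[:,:2]-ctr[:2]).T)<.05); t=q[m]
        r=cv2.minAreaRect(t[:,:2].astype(np.float32)*1000)
        print(n,k,m.sum(),t.mean(0).round(4),r)
    # jig: dark plate/white strip; housing top z=.132
    q=P.reshape(-1,3); px=c['pixels'].reshape(-1,3).astype(int)
    on=(q[:,0]>.4)&(q[:,0]<.95)&(abs(q[:,1])<.4)
    g=px.max(1)-px.min(1)
    for nm,lo,hi in(('housing',.128,.1345),('plate',.0735,.0785),('rails',.087,.093)):
        m=on&(q[:,2]>lo)&(q[:,2]<hi)&(g<40)
        im=m.reshape(384,512).astype(np.uint8); k,l,s,ce=cv2.connectedComponentsWithStats(im)
        for i in range(1,k):
            if s[i,4]>60:
                t=q[(l==i).ravel()]; print(n,nm,s[i,4],t.mean(0).round(3),cv2.minAreaRect(t[:,:2].astype(np.float32)*1000))
c=S['scene']['pixels']; 
a=c[150:200,185:250];b=c[250:310,270:335]; d=c[190:260,235:335]
f=lambda x:cv2.resize(x,(260,300),interpolation=cv2.INTER_CUBIC)
cv2.imwrite('pics/crop.png',np.hstack([f(a),f(b),f(d)]))
```

```text
scene a 81 [0.4685 0.155  0.1545] ((469.6212158203125, 155.08026123046875), (22.0718936920166, 32.43678665161133), 10.884146690368652)
scene b 133 [ 0.4724 -0.243   0.1547] ((473.51416015625, -242.41311645507812), (23.46767807006836, 32.88877868652344), 17.714311599731445)
scene 0 97 [ 0.5433 -0.0716  0.1626] ((543.7005004882812, -70.1948013305664), (32.48867416381836, 20.181941986083984), 74.94622802734375)
scene housing 275 [ 0.624 -0.088  0.132] ((624.4553833007812, -85.85075378417969), (61.48939895629883, 45.684478759765625), 79.56401824951172)
scene plate 114 [ 0.511 -0.02   0.076] ((512.6292114257812, -21.09041404724121), (16.810150146484375, 88.10163116455078), 80.93963623046875)
scene plate 953 [ 0.527 -0.095  0.076] ((547.8594360351562, -74.5520248413086), (110.37288665771484, 209.36264038085938), 80.54556274414062)
scene rails 133 [0.644 0.134 0.089] ((644.6420288085938, 137.16612243652344), (59.26771926879883, 58.037452697753906), 67.60389709472656)
scene rails 84 [ 0.501 -0.042  0.09 ] ((500.7698974609375, -42.144630432128906), (12.078072547912598, 85.5478515625), 80.2062
[... 416 characters left out ...]
635040283203)
side 0 97 [ 0.5464 -0.0689  0.1632] ((553.5066528320312, -70.49203491210938), (30.85615348815918, 40.60628890991211), 77.7199935913086)
side housing 292 [ 0.626 -0.084  0.132] ((625.420166015625, -83.297119140625), (59.78372573852539, 46.81064987182617), 80.57686614990234)
side plate 838 [ 0.559 -0.082  0.076] ((551.4600219726562, -72.34027099609375), (108.30995178222656, 212.3103790283203), 81.07245635986328)
side rails 77 [ 0.507 -0.088  0.09 ] ((504.5934143066406, -88.22090148925781), (7.814761161804199, 106.4796142578125), 81.02389526367188)
side rails 166 [0.647 0.137 0.09 ] ((647.284423828125, 136.65858459472656), (56.75833511352539, 56.76752853393555), 76.21332550048828)
```

View pics/crop.png

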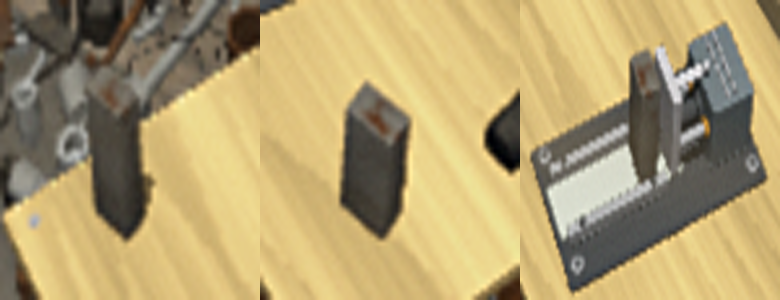

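The crop confirms both chosen bars are dark grey steel (not red), with the third in the channel just short of the pale stop. Jig origin ≈ (0.534,-0.070), yaw ≈ -9.3°.

```bash
cat >> h.py <<'E'
from scipy.spatial.transform import Rotation as Ro
J=np.array([.5338,-.0702]); JY=-9.3
def jw(x,y=0.):
    a=np.radians(JY); return J+np.array([[np.cos(a),-np.sin(a)],[np.sin(a),np.cos(a)]])@[x,y]
def go(x,y,z,close):
    o=env.get_obs(); R=Ro.from_euler('xyz',o['tool_rot'],degrees=True).as_matrix()
    d=R.T@(np.array([x,y,z])-o['tool_pos'])*100
    cur=np.degrees(np.arctan2(R[1,1],R[0,1])); e=(close-cur+90)%180-90
    print('dp',d.round(2),'twist',round(-e,1),'t',o['time_s'],'f',np.round(o['force'],1),'w',o['grip_width'],'g',o['grasp_force'],'p',np.round(o['tool_pos'],4),'rot',np.round(o['tool_rot'],2))
E
python3 -c "
from h import *
go(.47,.157,.22,103.5)"
```

```text
dp [-39.65 -35.23   0.22] twist -31.9 t 0.1 f [ 0.   0.8 -0.6] w 0.0867259743797851 g 0.0 p [0.2048 0.6164 0.2216] rot [-179.9     0.    161.62]
```

```bash
python3 -m jog '[{"dp":[-5,-4.4,0],"twist":-4},{"dp":[-10,-8.8,0],"twist":-9},{"dp":[-15,-13.2,0],"twist":-14},{"dp":[-20,-17.6,0],"twist":-20},{"dp":[-25,-22,0],"twist":-26},{"dp":[-30,-26.5,0],"twist":-32},{"dp":[-35,-31,0],"twist":-32},{"dp":[-38,-34,0],"twist":-32}]'; python3 -m jog '[{"dp":[-1.65,-1.2,0]},{"dp":[-1.65,-1.2,0]},{"dp":[-1.65,-1.2,0]}]'
python3 - <<'E'
from h import *
go(.47,.157,.22,103.5)
c=cam('wrist'); P=cloud(c); q=P.reshape(-1,3)
m=(abs(q[:,2]-.155)<.005)&(np.hypot(q[:,0]-.47,q[:,1]-.157)<.05); t=q[m]
print(m.sum(),t.mean(0) if m.sum() else 0, cv2.minAreaRect(t[:,:2].astype(np.float32)*1000) if m.sum() else 0)
cv2.imwrite('pics/w1.png',c['pixels'])
E
```

```text
dp [-39.65 -35.23   0.22] twist -31.9 t 0.1 f [ 0.   0.8 -0.6] w 0.0867259743797851 g 0.0 p [0.2048 0.6164 0.2216] rot [-179.9     0.    161.62]
0 0 0validation failed for argument at $[0]...
validation failed for argument at $[0]...
```

View pics/w1.png

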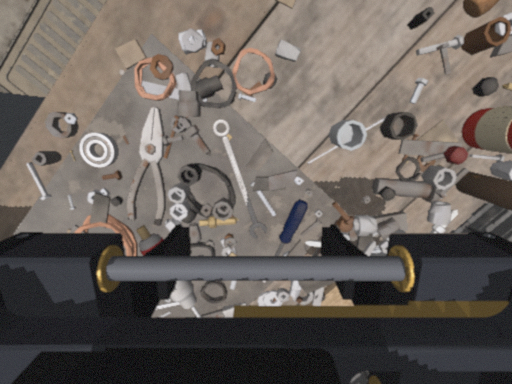

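The call was refused (every row evidently needs all its fields), so the picture only shows the bench clutter from the start pose. I'll retry with the fields complete.

```bash
python3 -m jog '[{"dp":[-5,-4.4,0],"twist":-4,"fingers":1},{"dp":[-10,-8.8,0],"twist":-9,"fingers":1},{"dp":[-15,-13.2,0],"twist":-14,"fingers":1},{"dp":[-20,-17.6,0],"twist":-20,"fingers":1},{"dp":[-25,-22,0],"twist":-26,"fingers":1},{"dp":[-30,-26.5,0],"twist":-32,"fingers":1},{"dp":[-35,-31,0],"twist":-32,"fingers":1},{"dp":[-38,-34,0],"twist":-32,"fingers":1}]'
python3 - <<'E'
from h import *
go(.47,.157,.22,103.5)
E
```

```text
time_s: 1.15
tool_pos: [0.4544, 0.1813, 0.2226]
tool_rot: [180.0, 0.0, -166.4]
force: [0.1, 0.0, -0.3]
grip_width: 0.0868
grasp_force: 0.0
dp [-0.95 -2.72  0.26] twist 0.1 t 1.15 f [ 0.1  0.  -0.3] w 0.08675062405418257 g 0.0 p [0.4544 0.1813 0.2226] rot [ 1.7998e+02  3.0000e-02 -1.6638e+02]
```

```bash
python3 -m jog '[{"dp":[-0.9,-2.5,0],"twist":0,"fingers":1},{"dp":[-0.9,-2.5,0],"twist":0,"fingers":1},{"dp":[-0.9,-2.5,0],"twist":0,"fingers":1},{"dp":[-0.9,-2.5,0],"twist":0,"fingers":1}]'
python3 - <<'E'
from h import *
go(.47,.157,.107,103.5)
c=cam('wrist'); P=cloud(c); q=P.reshape(-1,3)
m=(abs(q[:,2]-.155)<.005)&(np.hypot(q[:,0]-.47,q[:,1]-.157)<.05); t=q[m]
print(m.sum(),t.mean(0) if m.sum() else 0, cv2.minAreaRect(t[:,:2].astype(np.float32)*1000) if m.sum() else 0)
cv2.imwrite('pics/w2.png',c['pixels'])
E
```

```text
time_s: 1.65
tool_pos: [0.4676, 0.1626, 0.2224]
tool_rot: [180.0, -0.0, -166.2]
force: [-0.7, 0.4, -0.4]
grip_width: 0.087
grasp_force: 0.0
dp [-0.1  -0.61 11.54] twist 0.3 t 1.65 f [-0.7  0.4 -0.4] w 0.08696548969091948 g 0.0 p [0.4676 0.1626 0.2224] rot [ 1.7998e+02 -2.0000e-02 -1.6621e+02]
755 [0.46808723 0.15776919 0.15522601] ((468.9195251464844, 157.9136199951172), (20.257966995239258, 32.06687545776367), 18.837963104248047)
```

View pics/w2.png

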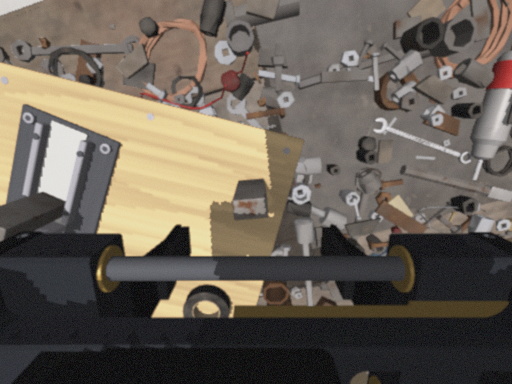

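The wrist view shows bar a's top at about (250,200) px, between the fingers and clear of the clutter; measured at (0.469, 0.158), yaw about 18.5°.

```bash
python3 -m jog '[{"dp":[0,-0.5,2],"twist":-4.6,"fingers":1},{"dp":[0,-0.5,5],"twist":-4.6,"fingers":1},{"dp":[0,-0.5,8],"twist":-4.6,"fingers":1},{"dp":[0,-0.5,10.5],"twist":-4.6,"fingers":1},{"dp":[0,-0.5,11.5],"twist":-4.6,"fingers":1},{"dp":[0,-0.5,11.5],"twist":-4.6,"fingers":1},{"dp":[0,-0.5,11.5],"twist":-4.6,"fingers":1},{"dp":[0,-0.5,11.5],"twist":-4.6,"fingers":0.2}]' 30; python3 -c "
from h import *
go(.469,.158,.107,108.5)"
```

```text
time_s: 2.7
tool_pos: [0.4703, 0.1565, 0.1086]
tool_rot: [180.0, 0.1, -161.8]
force: [-1.0, 0.2, 0.4]
grip_width: 0.0829
grasp_force: 0.0
dp [0.07 0.18 0.16] twist -0.3 t 2.7 f [-1.   0.2  0.4] w 0.08289092649727016 g 0.0 p [0.4703 0.1565 0.1086] rot [ 1.7998e+02  1.1000e-01 -1.6178e+02]
```

```bash
python3 -m jog '[{"dp":[0,0.1,0],"twist":0,"fingers":0.1},{"dp":[0,0.1,0],"twist":0,"fingers":0},{"dp":[0,0.1,0],"twist":0,"fingers":0},{"dp":[0,0.1,0],"twist":0,"fingers":0},{"dp":[0,0.1,0],"twist":0,"fingers":0},{"dp":[0,0.1,0],"twist":0,"fingers":0},{"dp":[0,0.1,0],"twist":0,"fingers":0},{"dp":[0,0.1,0],"twist":0,"fingers":0}]' 30; python3 -c "
from h import *
go(.469,.158,.22,108.5)"
```

```text
time_s: 3.7
tool_pos: [0.4692, 0.1573, 0.1076]
tool_rot: [180.0, 0.0, -161.8]
force: [0.1, 1.2, 0.1]
grip_width: 0.032
grasp_force: 30.0
dp [ -0.     0.08 -11.24] twist -0.3 t 3.7 f [0.1 1.2 0.1] w 0.03197212961519199 g 29.99222547048703 p [0.4692 0.1573 0.1076] rot [ 1.7999e+02  1.0000e-02 -1.6178e+02]
```

```bash
python3 -m jog '[{"dp":[0,0,-2],"twist":0,"fingers":0},{"dp":[0,0,-5],"twist":0,"fingers":0},{"dp":[0,0,-7],"twist":0,"fingers":0},{"dp":[0,0,-7],"twist":0,"fingers":0}]'; python3 -c "
from h import *
p=jw(-.017);print(p)
go(*p,.176,80.7)"
```

```text
time_s: 4.2
tool_pos: [0.4697, 0.1571, 0.178]
tool_rot: [180.0, 0.1, -161.8]
force: [0.0, -0.4, -5.3]
grip_width: 0.0314
grasp_force: 30.0
[ 0.51702345 -0.06745274]
dp [  2.53 -22.81   0.2 ] twist 27.5 t 4.2 f [ 0.  -0.4 -5.3] w 0.03137522715401197 g 29.992211549542844 p [0.4697 0.1571 0.178 ] rot [ 1.7999e+02  9.0000e-02 -1.6179e+02]
```

```bash
python3 -m jog '[{"dp":[0.2,-2,0],"twist":4,"fingers":0},{"dp":[0.8,-7,0],"twist":10,"fingers":0},{"dp":[1.4,-12,0],"twist":17,"fingers":0},{"dp":[2,-17,0],"twist":24,"fingers":0},{"dp":[2.4,-21,0],"twist":27.5,"fingers":0},{"dp":[2.5,-22.8,0],"twist":27.5,"fingers":0},{"dp":[2.5,-22.8,0],"twist":27.5,"fingers":0},{"dp":[2.5,-22.8,0],"twist":27.5,"fingers":0}]'
python3 - <<'E'
from h import *
p=jw(-.017)
go(*p,.116,80.7)
c=cam('wrist'); cv2.imwrite('pics/w3.png',c['pixels'])
q=cloud(c).reshape(-1,3); b=Ro.from_euler('z',-JY,degrees=True).as_matrix()[:2,:2]
l=(q[:,:2]-J)@b.T
for nm,z,t in(('rail',.09,.002),('bed',.078,.0015),('bar0',.163,.003),('house',.132,.002)):
    m=(abs(q[:,2]-z)<t)&(abs(l[:,0])<.12)&(abs(l[:,1])<.035)
    if m.sum()>20: print(nm,m.sum(),np.percentile(l[m],[1,50,99],axis=0).round(4).tolist(),cv2.minAreaRect(l[m].astype(np.float32)*1000))
E
```

```text
time_s: 5.2
tool_pos: [0.5159, -0.0666, 0.1766]
tool_rot: [180.0, -0.1, 170.7]
force: [0.4, 0.7, -4.3]
grip_width: 0.0318
grasp_force: 30.0
dp [-0.14 -0.07  6.06] twist 0.0 t 5.2 f [ 0.4  0.7 -4.3] w 0.03179718674388881 g 29.99243925092742 p [ 0.5159 -0.0666  0.1766] rot [ 1.7999e+02 -1.2000e-01  1.7071e+02]
rail 1346 [[-0.0799, -0.0272], [-0.0397, -0.0195], [0.0053, 0.0282]] ((-36.3909797668457, 0.4388561248779297), (87.3127212524414, 56.00150680541992), 0.03678396716713905)
bed 3632 [[-0.0886, -0.0342], [-0.0501, 0.0], [0.0031, 0.0343]] ((5.4475250244140625, -0.016265869140625), (69.94871520996094, 191.78675842285156), 89.9757080078125)
bar0 130 [[-0.0284, -0.0147], [-0.0279, 0.0], [-0.0273, 0.0157]] ((-27.791521072387695, 0.6863079071044922), (31.397266387939453, 1.7973670959472656), 88.58592224121094)
```

View pics/w3.png

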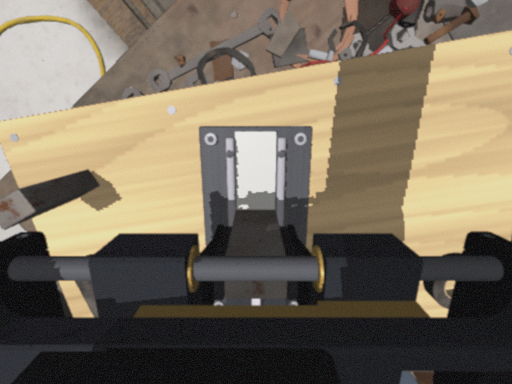

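The wrist view shows the held bar in line with the white channel (at about (255,260) px), centred between the rails (230 and 282 px). Lowering now.

```bash
python3 -m jog '[{"dp":[-0.1,0,1.5],"twist":0,"fingers":0},{"dp":[-0.1,0,3.5],"twist":0,"fingers":0},{"dp":[-0.1,0,4.8],"twist":0,"fingers":0},{"dp":[-0.1,0,5.4],"twist":0,"fingers":0},{"dp":[-0.1,0,5.8],"twist":0,"fingers":0},{"dp":[-0.1,0,5.8],"twist":0,"fingers":0},{"dp":[-0.1,0,5.8],"twist":0,"fingers":0}]'; python3 -c "
from h import *
go(*jw(-.017),.116,80.7)"
```

```text
time_s: 6.12
tool_pos: [0.5182, -0.0675, 0.1201]
tool_rot: [180.0, 0.1, 170.7]
force: [0.3, 0.4, -4.4]
grip_width: 0.0319
grasp_force: 30.0
dp [ 0.12 -0.02  0.41] twist 0.0 t 6.125 f [ 0.3  0.4 -4.4] w 0.0318820893377977 g 29.992194974329323 p [ 0.5182 -0.0675  0.1201] rot [1.7998e+02 6.0000e-02 1.7072e+02]
```

```bash
python3 -m jog '[{"dp":[0,0,0.2],"twist":0,"fingers":0},{"dp":[0,0,0.35],"twist":0,"fingers":0},{"dp":[0,0,0.4],"twist":0,"fingers":0},{"dp":[0,0,0.4],"twist":0,"fingers":0}]'; python3 -c "
from h import *
go(*jw(-.017),.116,80.7)"
```

```text
time_s: 6.62
tool_pos: [0.5178, -0.0675, 0.1156]
tool_rot: [180.0, 0.0, 170.7]
force: [0.3, 0.3, -4.1]
grip_width: 0.0317
grasp_force: 30.0
dp [ 0.08 -0.01 -0.04] twist 0.0 t 6.625 f [ 0.3  0.3 -4.1] w 0.031724661999887965 g 29.992166503798217 p [ 0.5178 -0.0675  0.1156] rot [1.7999e+02 1.0000e-02 1.7072e+02]
```

Still weight-bearing (-4.1 N); lower gently to contact.

```bash
python3 -m jog '[{"dp":[0,0,0.07],"twist":0,"fingers":0},{"dp":[0,0,0.14],"twist":0,"fingers":0},{"dp":[0,0,0.14],"twist":0,"fingers":0}]'; python3 -c "
from h import *
go(*jw(-.017),.116,80.7)"
```

```text
time_s: 7.0
tool_pos: [0.5185, -0.0675, 0.1156]
tool_rot: [180.0, 0.1, 170.7]
force: [-2.6, -0.4, 6.1]
grip_width: 0.0316
grasp_force: 30.0
dp [ 0.15 -0.02 -0.04] twist 0.0 t 7.0 f [-2.6 -0.4  6.1] w 0.03155405634343074 g 29.992554446216673 p [ 0.5185 -0.0675  0.1156] rot [1.7996e+02 8.0000e-02 1.7072e+02]
```

```bash
python3 -m jog '[{"dp":[0,0,-0.08],"twist":0,"fingers":0.05},{"dp":[0,0,-0.08],"twist":0,"fingers":0.5},{"dp":[0,0,-0.08],"twist":0,"fingers":0.8},{"dp":[0,0,-0.1],"twist":0,"fingers":1},{"dp":[0,0,-1],"twist":0,"fingers":1},{"dp":[0,0,-4],"twist":0,"fingers":1},{"dp":[0,0,-9],"twist":0,"fingers":1},{"dp":[0,0,-11],"twist":0,"fingers":1}]'; python3 -c "
from h import *
go(.4732,-.2414,.225,107.8)"
```

```text
time_s: 8.0
tool_pos: [0.5193, -0.0678, 0.2279]
tool_rot: [179.9, 0.3, 170.7]
force: [0.1, -0.7, 0.3]
grip_width: 0.0857
grasp_force: 0.0
dp [  1.74 -17.88   0.26] twist -27.1 t 8.0 f [ 0.1 -0.7  0.3] w 0.08565281469675931 g 0.0 p [ 0.5193 -0.0678  0.2279] rot [179.93   0.29 170.7 ]
```

```bash
python3 -m jog '[{"dp":[0.2,-3,0],"twist":-5,"fingers":1},{"dp":[0.6,-7,0],"twist":-11,"fingers":1},{"dp":[1,-11,0],"twist":-18,"fingers":1},{"dp":[1.4,-15,0],"twist":-24,"fingers":1},{"dp":[1.7,-17.8,0],"twist":-27,"fingers":1},{"dp":[1.7,-17.8,0],"twist":-27,"fingers":1},{"dp":[1.7,-17.8,0],"twist":-27,"fingers":1}]'
python3 - <<'E'
from h import *
c=cam('wrist'); P=cloud(c); q=P.reshape(-1,3)
m=(abs(q[:,2]-.155)<.005)&(np.hypot(q[:,0]-.473,q[:,1]+.241)<.05); t=q[m]
r=cv2.minAreaRect(t[:,:2].astype(np.float32)*1000);print(m.sum(),r)
go(r[0][0]/1000,r[0][1]/1000,.1075,107.8)
E
```

```text
time_s: 8.88
tool_pos: [0.4728, -0.2394, 0.2244]
tool_rot: [180.0, 0.0, -162.3]
force: [0.8, 0.7, -0.2]
grip_width: 0.0872
grasp_force: 0.0
751 ((472.4676513671875, -241.85284423828125), (20.386310577392578, 31.93808937072754), 19.354835510253906)
dp [ 0.14 -0.27 11.68] twist 0.0 t 8.925 f [ 0.1  0.7 -0. ] w 0.087230484806889 g 0.0 p [ 0.4729 -0.239   0.2243] rot [ 1.7997e+02  3.0000e-02 -1.6219e+02]
```

```bash
python3 -m jog '[{"dp":[0.1,-0.2,2],"twist":-1.5,"fingers":1},{"dp":[0.1,-0.2,5],"twist":-1.5,"fingers":1},{"dp":[0.1,-0.2,8],"twist":-1.5,"fingers":1},{"dp":[0.1,-0.2,10.5],"twist":-1.5,"fingers":1},{"dp":[0.1,-0.2,11.7],"twist":-1.5,"fingers":1},{"dp":[0.1,-0.2,11.7],"twist":-1.5,"fingers":1},{"dp":[0.1,-0.2,11.7],"twist":-1.5,"fingers":0.5},{"dp":[0.1,-0.2,11.7],"twist":-1.5,"fingers":0.2}]' 30;  python3 -m jog '[{"dp":[0,0,0],"twist":0,"fingers":0},{"dp":[0,0,0],"twist":0,"fingers":0},{"dp":[0,0,0],"twist":0,"fingers":0},{"dp":[0,0,0],"twist":0,"fingers":0},{"dp":[0,0,0],"twist":0,"fingers":0},{"dp":[0,0,0],"twist":0,"fingers":0},{"dp":[0,0,0],"twist":0,"fingers":0}]' 30
```

```text
time_s: 9.93
tool_pos: [0.4727, -0.2428, 0.1082]
tool_rot: [-179.9, 0.1, -160.8]
force: [-0.2, -0.4, 0.1]
grip_width: 0.0742
grasp_force: 0.0
time_s: 10.8
tool_pos: [0.4719, -0.2425, 0.1071]
tool_rot: [180.0, -0.0, -160.8]
force: [0.1, 0.5, -0.2]
grip_width: 0.0317
grasp_force: 30.0
```

```bash
python3 -m jog '[{"dp":[0,0,-2],"twist":0,"fingers":0},{"dp":[0,0,-5],"twist":0,"fingers":0},{"dp":[0,0,-7],"twist":0,"fingers":0},{"dp":[0,0,-7],"twist":0,"fingers":0}]'; python3 -c "
from h import *
p=jw(-.043);print(p)
go(*p,.177,80.7)"
```

```text
time_s: 11.3
tool_pos: [0.4724, -0.2429, 0.1778]
tool_rot: [-179.9, 0.1, -160.8]
force: [-0.0, -0.1, -4.3]
grip_width: 0.0316
grasp_force: 30.0
[ 0.4913652  -0.06325104]
dp [-7.7  16.34  0.07] twist 28.5 t 11.3 f [-0.  -0.1 -4.3] w 0.03163659186729424 g 29.97588648693636 p [ 0.4724 -0.2429  0.1778] rot [-1.7995e+02  1.0000e-01 -1.6078e+02]
```

```bash
python3 -m jog '[{"dp":[-1,2,0],"twist":4,"fingers":0},{"dp":[-3,6,0],"twist":11,"fingers":0},{"dp":[-5,11,0],"twist":18,"fingers":0},{"dp":[-7,15,0],"twist":25,"fingers":0},{"dp":[-7.7,16.3,0],"twist":28.5,"fingers":0},{"dp":[-7.7,16.3,0],"twist":28.5,"fingers":0},{"dp":[-7.7,16.3,0],"twist":28.5,"fingers":0},{"dp":[-7.7,16.3,0],"twist":28.5,"fingers":0}]'
python3 - <<'E'
from h import *
go(*jw(-.043),.115,80.7)
c=cam('wrist')
cs=cam('side'); cv2.imwrite('pics/s4.png',cv2.resize(cs['pixels'][150:290,130:300],(680,560),interpolation=cv2.INTER_CUBIC))
B=Ro.from_euler('z',-JY,degrees=True).as_matrix()[:2,:2]
for nm,cc in(('wrist',c),('side',cs),('scene',cam('scene'))):
    q=cloud(cc).reshape(-1,3); l=(q[:,:2]-J)@B.T
    m=(abs(q[:,2]-.163)<.004)&(abs(l[:,0])<.06)&(abs(l[:,1])<.02)
    if m.sum(): print(nm,m.sum(),np.percentile(l[m],[1,50,99],axis=0).round(4).tolist())
E
```

```text
time_s: 12.3
tool_pos: [0.4906, -0.0648, 0.1768]
tool_rot: [-180.0, -0.0, 170.6]
force: [-0.3, 0.5, -5.0]
grip_width: 0.0319
grasp_force: 30.0
dp [-0.05  0.16  6.18] twist -0.1 t 12.3 f [-0.3  0.5 -5. ] w 0.03188730599751869 g 29.975942680612206 p [ 0.4906 -0.0648  0.1768] rot [-1.7998e+02 -3.0000e-02  1.7062e+02]
wrist 379 [[-0.0526, -0.0168], [0.0142, -0.0001], [0.0189, 0.0171]]
side 188 [[-0.0364, -0.0158], [-0.006, 0.0024], [0.0211, 0.0186]]
scene 8 [[-0.0521, -0.0084], [-0.0515, -0.0005], [-0.0502, 0.0136]]
```

View pics/s4.png

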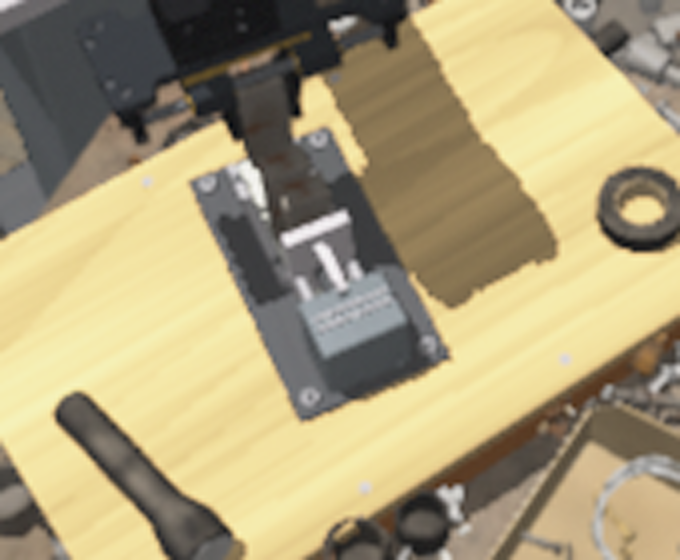

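The side crop shows bar_0 and bar a upright in the channel (about (300,200) px), the pale stop at (318,228), and held bar b behind them. The gap ahead is about 7 mm, so I'm lowering.

```bash
python3 -m jog '[{"dp":[0,0.1,1.5],"twist":0,"fingers":0},{"dp":[0,0.1,3.5],"twist":0,"fingers":0},{"dp":[0,0.1,4.8],"twist":0,"fingers":0},{"dp":[0,0.1,5.4],"twist":0,"fingers":0},{"dp":[0,0.1,5.8],"twist":0,"fingers":0},{"dp":[0,0.1,6],"twist":0,"fingers":0},{"dp":[0,0.1,6.1],"twist":0,"fingers":0},{"dp":[0,0.1,6.1],"twist":0,"fingers":0}]'; python3 -c "
from h import *
go(*jw(-.043),.115,80.7)"
```

```text
time_s: 13.45
tool_pos: [0.4914, -0.0623, 0.1164]
tool_rot: [180.0, 0.0, 170.7]
force: [0.4, -0.4, -4.6]
grip_width: 0.0323
grasp_force: 30.0
dp [-0.01 -0.09  0.14] twist 0.0 t 13.45 f [ 0.4 -0.4 -4.6] w 0.03227972568188088 g 29.97595328371972 p [ 0.4914 -0.0623  0.1164] rot [1.7999e+02 3.0000e-02 1.7072e+02]
```

```bash
python3 -m jog '[{"dp":[0,0,0.1],"twist":0,"fingers":0},{"dp":[0,0,0.17],"twist":0,"fingers":0},{"dp":[0,0,0.17],"twist":0,"fingers":0}]'
```

```text
time_s: 13.82
tool_pos: [0.4914, -0.0623, 0.1151]
tool_rot: [180.0, 0.0, 170.7]
force: [-2.0, -0.5, 1.5]
grip_width: 0.0316
grasp_force: 30.0
```

```bash
python3 -m jog '[{"dp":[0,0,-0.05],"twist":0,"fingers":0.05},{"dp":[0,0,-0.05],"twist":0,"fingers":0.5},{"dp":[0,0,-0.05],"twist":0,"fingers":0.8},{"dp":[0,0,-0.1],"twist":0,"fingers":1},{"dp":[0,0,-1],"twist":0,"fingers":1},{"dp":[0,0,-4],"twist":0,"fingers":1},{"dp":[0,0,-7],"twist":0,"fingers":1},{"dp":[0,0,-7.5],"twist":0,"fingers":1}]' && python3 -m jog '[{"dp":[1,0,0],"twist":0,"fingers":0.5},{"dp":[3,0,0],"twist":0,"fingers":0},{"dp":[4,0,0],"twist":0,"fingers":0},{"dp":[4,0,0],"twist":0,"fingers":0},{"dp":[4,0,0],"twist":0,"fingers":0},{"dp":[4,0,0],"twist":0,"fingers":0},{"dp":[4,0,0],"twist":0,"fingers":0},{"dp":[4,0,0],"twist":0,"fingers":0}]' ;python3 - <<'E'
from h import *
go(*jw(-.08),.108,80.7)
B=Ro.from_euler('z',-JY,degrees=True).as_matrix()[:2,:2]
for n in('wrist','side','scene'):
    cc=cam(n); q=cloud(cc).reshape(-1,3); l=(q[:,:2]-J)@B.T
    m=(abs(q[:,2]-.163)<.004)&(l[:,0]<.03)&(l[:,0]>-.06)&(abs(l[:,1])<.022)
    if m.sum(): print(n,m.sum(),np.percentile(l[m],[1,50,99],axis=0).round(4).tolist(), np.histogram(l[m][:,0]*1000,np.arange(-60,32,3))[0])
    if n=='side': cv2.imwrite('pics/s5.png',cv2.resize(cc['pixels'][150:290,130:300],(680,560),interpolation=cv2.INTER_CUBIC))
E
```

```text
time_s: 14.82
tool_pos: [0.4928, -0.0625, 0.192]
tool_rot: [179.9, 0.3, 170.7]
force: [0.6, 0.2, 0.3]
grip_width: 0.0858
grasp_force: 0.0
time_s: 15.82
tool_pos: [0.4518, -0.056, 0.1894]
tool_rot: [-180.0, -0.0, 170.7]
force: [-0.2, 0.5, 0.1]
grip_width: 0.0149
grasp_force: 0.0
dp [-0.32 -0.08  8.14] twist 0.0 t 15.825 f [-0.2  0.5  0.1] w 0.014941748665154167 g 0.0 p [ 0.4518 -0.056   0.1894] rot [-179.99   -0.    170.72]
wrist 650 [[-0.0349, -0.015], [-0.0202, 0.0001], [-0.0113, 0.0143]] [  0   0   0   0   0   0   0   0  61  23   0 120  96  87 113 122  28   0
   0   0   0   0   0   0   0   0   0   0   0   0]
side 237 [[-0.0513, -0.014], [-0.012, 0.0022], [0.0209, 0.0183]] [ 0  0  3  9 10 12  7 14 12 10  0  4 13  8 10  6 14 13  8  1  9 13  9 14
 10 11 14  3  0  0]
scene 103 [[-0.0464, -0.0179], [0.0084, -0.0048], [0.02, 0.0181]] [ 0  0  0  0  2  0  1  2  0  0  0  1  2  1  1  1  2  5  3  1 10 11 10 15
 13 13  8  1  0  0]
```

View pics/s5.png

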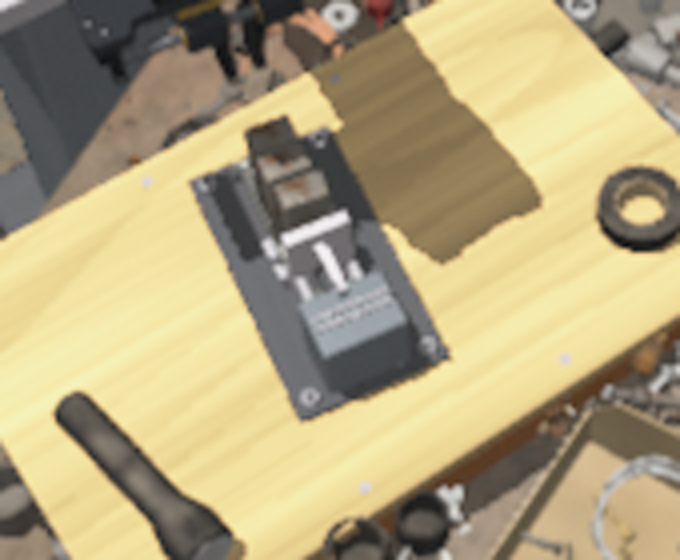

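All three bars stand in the channel, spanning about -53..-32, -25..-6 and 0..21 mm (side crop (270,130), (280,160), (298,190)); stop at (315,228) is at rest. Next: lower the shut fingers behind bar b, then push.

```bash
python3 -m jog '[{"dp":[0,-0.1,1],"twist":0,"fingers":0},{"dp":[0,-0.1,3],"twist":0,"fingers":0},{"dp":[0,-0.1,5.5],"twist":0,"fingers":0},{"dp":[0,-0.1,7.5],"twist":0,"fingers":0},{"dp":[0,-0.1,8.1],"twist":0,"fingers":0},{"dp":[0,-0.1,8.1],"twist":0,"fingers":0},{"dp":[-0.5,-0.1,8.1],"twist":0,"fingers":0},{"dp":[-1,-0.1,8.1],"twist":0,"fingers":0}]'; python3 -m jog '[{"dp":[-0.3,0,0],"twist":0,"fingers":0},{"dp":[-0.6,0,0],"twist":0,"fingers":0},{"dp":[-0.9,0,0],"twist":0,"fingers":0},{"dp":[-1.2,0,0],"twist":0,"fingers":0},{"dp":[-1.5,0,0],"twist":0,"fingers":0},{"dp":[-1.7,0,0],"twist":0,"fingers":0},{"dp":[-1.9,0,0],"twist":0,"fingers":0},{"dp":[-2.1,0,0],"twist":0,"fingers":0}]'; python3 -c "
from h import *
go(*jw(-.03),.108,80.7)"
```

```text
time_s: 16.98
tool_pos: [0.4625, -0.0585, 0.1093]
tool_rot: [180.0, 0.1, 170.7]
force: [0.5, -0.3, -0.1]
grip_width: 0.0002
grasp_force: 0.0
time_s: 17.98
tool_pos: [0.4816, -0.0618, 0.1083]
tool_rot: [180.0, -0.1, 170.7]
force: [-3.6, 0.3, 0.8]
grip_width: 0.0006
grasp_force: 1.6
dp [-2.28  0.01  0.03] twist 0.0 t 17.975 f [-3.6  0.3  0.8] w 0.0005676868576763563 g 1.5577615052461624 p [ 0.4816 -0.0618  0.1083] rot [ 1.8000e+02 -7.0000e-02  1.7072e+02]
```

```bash
python3 -m jog '[{"dp":[-0.15,0,0],"twist":0,"fingers":0},{"dp":[-0.3,0,0],"twist":0,"fingers":0},{"dp":[-0.45,0,0],"twist":0,"fingers":0},{"dp":[-0.6,0,0],"twist":0,"fingers":0},{"dp":[-0.75,0,0],"twist":0,"fingers":0},{"dp":[-0.9,0,0],"twist":0,"fingers":0},{"dp":[-1,0,0],"twist":0,"fingers":0},{"dp":[-1,0,0],"twist":0,"fingers":0}]'
cat > m.py <<'E'
from h import *
import sys
go(*jw(-.03),.108,80.7)
B=Ro.from_euler('z',-JY,degrees=True).as_matrix()[:2,:2]
for n in('wrist','side','scene'):
    cc=cam(n); q=cloud(cc).reshape(-1,3); l=(q[:,:2]-J)@B.T
    m=(abs(q[:,2]-.163)<.004)&(l[:,0]<.06)&(l[:,0]>-.06)&(abs(l[:,1])<.022)
    print(n,m.sum(), np.histogram(l[m][:,0]*1000,np.arange(-60,60,2))[0])
    m=(q[:,2]>.144)&(q[:,2]<.1505)&(l[:,0]>.025)&(l[:,0]<.1)&(abs(l[:,1])<.006)
    print(' stop top x',np.histogram(l[m][:,0]*1000,np.arange(26,60,2))[0])
    m=(q[:,2]>.136)&(q[:,2]<.146)&(l[:,0]>.07)&(l[:,0]<.115)&(abs(l[:,1])<.01)
    print(' pointer max',np.percentile(l[m][:,0],[1,99]) if m.sum() else 0,m.sum())
    if n!='wrist': 
        k=(slice(150,290),slice(130,300)) if n=='side' else (slice(175,275),slice(230,350))
        cv2.imwrite('pics/%s_%s.png'%(n,sys.argv[1]),cv2.resize(cc['pixels'][k],None,fx=5,fy=4 if n=='side' else 5,interpolation=cv2.INTER_CUBIC)[:, :800])
E
python3 m.py 6
```

```text
time_s: 18.98
tool_pos: [0.4922, -0.0635, 0.1083]
tool_rot: [-180.0, 0.0, 170.7]
force: [-2.3, 0.9, -1.1]
grip_width: 0.0005
grasp_force: 1.5
dp [-1.22  0.01  0.03] twist 0.0 t 18.975 f [-2.3  0.9 -1.1] w 0.00048723100127916717 g 1.513428445905447 p [ 0.4922 -0.0635  0.1083] rot [-1.8000e+02  2.0000e-02  1.7072e+02]
wrist 83 [ 0  0  0  0  0  0  0  7 11  9 12  9  5  3 27  0  0  0  0  0  0  0  0  0
  0  0  0  0  0  0  0  0  0  0  0  0  0  0  0  0  0  0  0  0  0  0  0  0
  0  0  0  0  0  0  0  0  0  0  0]
 stop top x [0 0 0 0 0 0 0 0 0 0 0 0 0 0 0 0]
 pointer max 0 0
side 200 [ 0  0  0  0  0  1  0  0  0  0  1  0  0  0  0  1  3  1  3  3  2  8  6  6
 10  7  8 10  5  6  8  9  3  8  8  8  8  6 10  6  9  8  6 13  8  1  0  0
  0  0  0  0  0  0  0  0  0  0  0]
 stop top x [0 0 0 0 0 1 5 0 0 0 0 1 0 0 0 0]
 pointer max [0.07039962 0.1127449 ] 15
scene 83 [ 0  0  0  0  0  0  0  0  0  0  0  0  0  0  0  0  0  0  0  0  0  0  0  0
  0  0  0  0  0  0  0  0  1  2  2  6  9  9  7 10 11  6 10  5  4  1  0  0
  0  0  0  0  0  0  0  0  0  0  0]
 stop top x [0 0 0 0 1 0 0 0 0 0 0 0 0 0 0 0]
 pointer max [0.07025212 0.09723537] 16
```

```bash
python3 -m jog '[{"dp":[-0.1,0,0],"twist":0,"fingers":0},{"dp":[-0.2,0,0],"twist":0,"fingers":0},{"dp":[-0.3,0,0],"twist":0,"fingers":0},{"dp":[-0.4,0,0],"twist":0,"fingers":0},{"dp":[-0.5,0,0],"twist":0,"fingers":0},{"dp":[-0.6,0,0],"twist":0,"fingers":0},{"dp":[-0.6,0,0],"twist":0,"fingers":0},{"dp":[-0.6,0,0],"twist":0,"fingers":0}]'; python3 -c "
from h import *
go(*jw(-.03),.108,80.7)"
```

```text
time_s: 20.12
tool_pos: [0.4966, -0.0643, 0.1083]
tool_rot: [180.0, -0.2, 170.7]
force: [-7.4, 0.8, 2.2]
grip_width: 0.0005
grasp_force: 3.9
dp [-0.77  0.02  0.03] twist 0.0 t 20.125 f [-7.4  0.8  2.2] w 0.0004938201539276118 g 3.892260155416807 p [ 0.4966 -0.0643  0.1083] rot [179.99  -0.18 170.72]
```

```bash
python3 -m jog '[{"dp":[-0.1,0,0],"twist":0,"fingers":0},{"dp":[-0.2,0,0],"twist":0,"fingers":0},{"dp":[-0.3,0,0],"twist":0,"fingers":0},{"dp":[-0.4,0,0],"twist":0,"fingers":0},{"dp":[-0.5,0,0],"twist":0,"fingers":0},{"dp":[-0.6,0,0],"twist":0,"fingers":0},{"dp":[-0.6,0,0],"twist":0,"fingers":0},{"dp":[-0.6,0,0],"twist":0,"fingers":0}]'; python3 m.py 7
```

```text
time_s: 21.12
tool_pos: [0.5011, -0.0649, 0.1084]
tool_rot: [180.0, -0.4, 170.7]
force: [-12.5, 1.5, 7.3]
grip_width: 0.0005
grasp_force: 6.6
dp [-0.31  0.01  0.03] twist 0.0 t 21.125 f [-12.5   1.5   7.3] w 0.0005150309395490979 g 6.632965119788423 p [ 0.5011 -0.0649  0.1084] rot [179.97  -0.36 170.74]
wrist 82 [ 0  0  0  0  0  0  0  0  0  0  0  3 10  9 11  9  8  1 24  7  0  0  0  0
  0  0  0  0  0  0  0  0  0  0  0  0  0  0  0  0  0  0  0  0  0  0  0  0
  0  0  0  0  0  0  0  0  0  0  0]
 stop top x [0 0 0 0 0 0 0 0 0 0 0 0 0 0 0 0]
 pointer max 0 0
side 203 [ 0  0  0  0  0  0  0  0  0  0  0  0  0  2  0  0  0  0  0  0  1  2  2  3
  4  6  5 10  7  5  9 10  7  4  9  8  6  9  7  7  6 10  9  6 10  9  7  9
 11  3  0  0  0  0  0  0  0  0  0]
 stop top x [0 0 0 0 0 0 0 0 2 3 5 0 0 0 0 0]
 pointer max [0.07049683 0.09616914] 18
scene 78 [ 0  0  0  0  0  0  0  0  0  0  0  0  0  0  0  0  0  0  0  0  0  0  0  0
  0  0  0  0  0  0  0  0  0  0  0  0  0  0  1  2  6  7 10  8  7 10  8  9
  9  1  0  0  0  0  0  0  0  0  0]
 stop top x [0 0 0 0 0 0 0 0 0 0 0 0 0 0 0 0]
 pointer max [0.07047768 0.10057499] 21
```

View pics/scene_7.png

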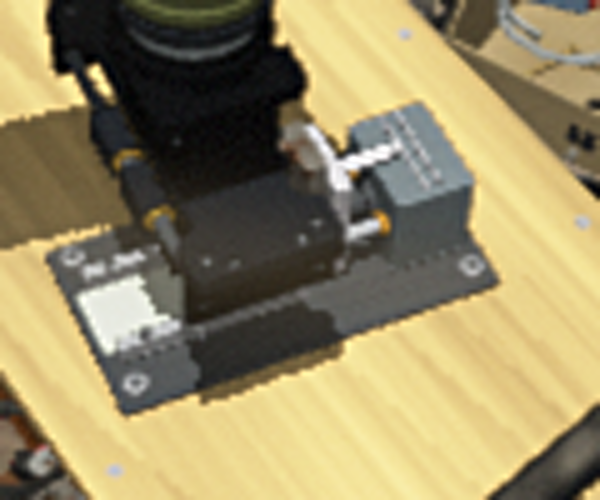

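The row is straight and gapless, and the pointer's tip (about (398,150) px) is just at the front mark; side depth puts the row front at ~39 mm, i.e. ~9 mm travel. About 3 mm more centres it.

```bash
python3 -m jog '[{"dp":[-0.1,0,0],"twist":0,"fingers":0},{"dp":[-0.2,0,0],"twist":0,"fingers":0},{"dp":[-0.3,0,0],"twist":0,"fingers":0},{"dp":[-0.4,0,0],"twist":0,"fingers":0},{"dp":[-0.4,0,0],"twist":0,"fingers":0},{"dp":[-0.4,0,0],"twist":0,"fingers":0},{"dp":[-0.4,0,0],"twist":0,"fingers":0},{"dp":[-0.4,0,0],"twist":0,"fingers":0}]'; python3 m.py 8; python3 -c "
import cv2,numpy as np
a=cv2.imread('pics/scene_8.png');b=cv2.imread('pics/side_8.png')
b=b[200:420,300:620]
cv2.imwrite('pics/fin.png',np.hstack([cv2.resize(a[50:350,250:500],(400,480)),cv2.resize(b,(400,480))]))"
```

```text
time_s: 22.28
tool_pos: [0.504, -0.0654, 0.1084]
tool_rot: [180.0, -0.5, 170.7]
force: [-17.4, 2.6, 10.4]
grip_width: 0.0007
grasp_force: 8.5
dp [-0.02  0.01  0.04] twist 0.0 t 22.275 f [-17.4   2.6  10.4] w 0.0006775373667623861 g 8.495571209932677 p [ 0.504  -0.0654  0.1084] rot [179.96  -0.49 170.73]
wrist 95 [ 0  0  0  0  0  0  0  0  0  0  0  0  0  7  8 13  9 12  6  2 38  0  0  0
  0  0  0  0  0  0  0  0  0  0  0  0  0  0  0  0  0  0  0  0  0  0  0  0
  0  0  0  0  0  0  0  0  0  0  0]
 stop top x [0 0 0 0 0 0 0 0 0 0 0 0 0 0 0 0]
 pointer max 0 0
side 196 [ 0  0  0  0  0  0  0  0  0  0  0  1  1  0  0  0  0  0  0  0  0  0  2  1
  2  3  5  6  5  8  6  9 10  6  5 11  5  9  8  9  8  6  6  9  9  5  9  8
  6 11  7  0  0  0  0  0  0  0  0]
 stop top x [0 0 0 0 0 0 0 0 0 0 1 3 2 1 0 0]
 pointer max [0.07101974 0.10968006] 25
scene 74 [ 0  0  0  0  0  0  0  0  0  0  0  0  0  0  0  0  0  0  0  0  0  0  0  0
  0  0  0  0  0  0  0  0  0  0  0  0  0  0  0  0  2  3  8  6 11  5 10  8
 11  7  3  0  0  0  0  0  0  0  0]
 stop top x [0 0 0 0 0 0 0 0 0 0 1 0 0 0 0 0]
 pointer max [0.07093594 0.09523098] 27
```

View pics/fin.png

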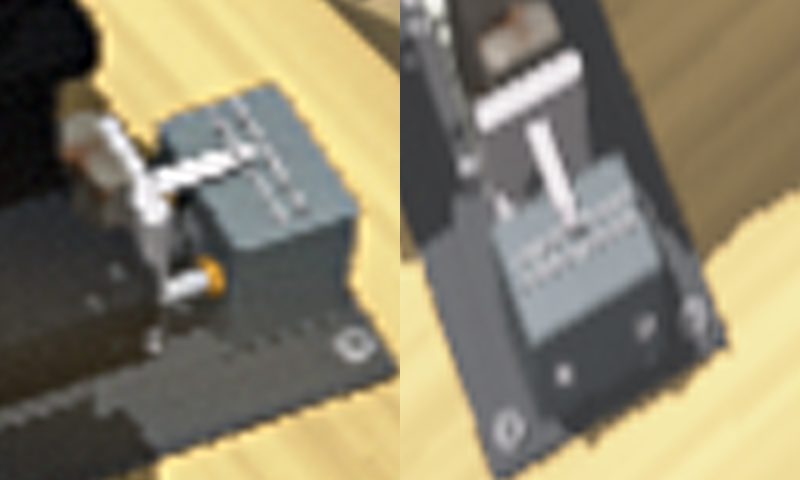

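Pointer tip lies between the two marks in both views (scene (258,155), side (575,228) after parallax), and the row front reads ~42 mm, i.e. ~12 mm travel. One hold to check steadiness, then hand in.

```bash
python3 -m jog '[{"dp":[0,0,0],"twist":0,"fingers":0},{"dp":[0,0,0],"twist":0,"fingers":0},{"dp":[0,0,0],"twist":0,"fingers":0},{"dp":[0,0,0],"twist":0,"fingers":0},{"dp":[0,0,0],"twist":0,"fingers":0},{"dp":[0,0,0],"twist":0,"fingers":0},{"dp":[0,0,0],"twist":0,"fingers":0},{"dp":[0,0,0],"twist":0,"fingers":0}]'; python3 m.py 9 | grep -A1 side
```

```text
time_s: 23.42
tool_pos: [0.504, -0.0654, 0.1084]
tool_rot: [180.0, -0.5, 170.7]
force: [-16.6, 2.7, 11.3]
grip_width: 0.0005
grasp_force: 8.5
side 204 [ 0  0  0  0  0  0  0  0  0  0  0  0  0  3  0  0  0  0  0  0  0  1  1  1
  3  1  6  4  8  8  6 10  5  8  8  6 10  7  7  7 10 10  7  8  9  5  9  7
```

Steady.

```bash
python3 -c "
from cell import env
print(env.sign_off())"
```

```text
the job is handed in; nothing more can be done
None
```

The job is handed in: the three bars stand upright in one gapless row, the arm is still holding the push on the rearmost one, and the stop is at about 12 mm of travel with its pointer between the marks; I never went near the tape or torch.

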